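# Hold the torch cap at its test position

### The arm

A 6-joint arm with a two-finger parallel gripper is mounted at the origin on the work surface. World frame = base frame: x ahead of the robot, y to its left, z up, the work surface at z = 0. Lengths are in mm, angles in rad, forces in N, time in s.
With the tool pointing down it reaches from about 350 to 950 mm from the base axis. Payload 17.4 kg.
Tool frame: the origin (TCP) lies on the centre line of the jaws, within the pads' length; the fingertips stand 14 mm ahead of it and the grasp point (between the pads) lies 5 mm behind it; z points along the fingers, y is the line along which they close (so a half turn about z gives the same grasp; the last joint's range is limited). The gripper opens to 93 mm and grips with 3 to 60 N. Pads are 15 mm wide; open, the fingers measure 128 mm over their backs; the gripper's body (75 mm by 188 mm) begins 65 mm behind the grasp point.
Start: joints at [-1.225, 0.116, 1.442, -0, 1.584, -0.038], TCP at [252.743, -625.902, 232.646] pointing down, gripper open.
Joint ranges: [-2.83, 2.83], [-0.83, 2.19], [0.07, 2.5], [-1.14, 4.28], [0.01, 3], [-2.97, 2.97]. Speed limits (rad/s): [1.89, 1.89, 2.22, 3.14, 3.14, 3.14].

### API

Orientations are given as a rotation vector (axis times angle).
In Python, from plant import readout, viewer, job gives the robot as it stands. The module is installed in compiled form; this text tells all that it offers.
- The arm moves only by the tool move_arm, never from a script. Its arguments are lists of equal length, an entry for each row: "offset": the shift along the tool's x, y, z scaled (see below), a list of three; "twist": the turn, a rotation vector about the tool's x, y, z scaled (see below), a list of three. A call has 1 to 10 rows; each row shifts and turns the commanded pose from where the row before left it, along the tool's axes as they then stand; what a row does not reach is not made up. The controller multiplies each number of a shift by 0.06 m and each number of a turn by 1.5 rad. A row lasts 1/8 s, in which the tool goes at most 62.5 mm and 10.7 degrees, less where a joint would pass 70% of its speed; a pose out of reach is approached as far as the arm can. A call with a number of a shift or a turn outside -1 to 1 is refused whole. A call with a gripper value outside its range is refused whole. "fingers" is the gripper's target within -1 to 1 (shut at 1, half-way at 0, fully open at -1), set as the call begins (left out, the last holds). The fingers move at their own pace and stop on an object; "newtons" is the grip in N (left out, the last holds). Time passes only in rows, so rows that do not move let the fingers close. It gives the time, the measured TCP pose, the force, the opening and the grip force at its end, in the units of the state.
- readout.get_obs(): the state, without advancing time (a new reading comes with each control period).
- viewer.snapshot(name): name is "scene" or "top" or "wrist"; returns (picture, depth): 384x512x3 uint8, red, green, blue; 384x512 float32, mm along the optical axis (not along the pixel's ray), 0 where there is no reading.
- viewer.get_calibration(name): a dict with "intrinsics" (3x3 intrinsics, pixels), "cam_to_world" (4x4, takes a point from camera to world coordinates). Camera axes: x right, y up, looking along -z (the intrinsics and any distortion apply to the point x, -y, -z); pixel columns grow to the right and rows downward; lengths in mm; the calibration is good to about 2 mm. The wrist camera is an equidistant fisheye: a pixel r from the principal point sees the ray r / f radians off the axis. A picture is of the moment at which its call begins: read the wrist's pose just before it. get_calibration takes no time and is no camera call; for the wrist camera it gives the pose at the moment of the call.
- job.close_job(): hands the job in; it is judged then, once.
The state is a dict: "clock": time; "joints": joint angles; "dq": joint speeds; "tau": joint torques, N m; "tool_pos": TCP position; "ee_rot": TCP orientation; "contact_force": force on the tool from outside, world axes, zero at the start; "ft_torque": the same for the moment, N m; "grip_width": opening from 0.0 (shut) to 1.0 (fully open); "grasp_force": force on a finger pad.
Only numpy, scipy, OpenCV 4.12 (cv2) and the standard library are available. Lean on these libraries where they do the work, as an engineer would, in place of code of your own. Each camera call takes 0.05 s, during which the arm holds its last target. There are 200 camera calls.

### The job

Fit the loose black bayonet cap into the open tail of the orange torch that stands head down in the green egg-shaped holder: let its two lugs down through the two slots, press it down against the spring until its disc rests on the rim, and turn it clockwise (seen from above) half-way to the lock, so that the cap's white line points at the red marks, but not on into the lock at the black marks. That is the battery test position, and the spring lifts the cap off the contact as soon as it is let go, so finish while still gripping the cap and holding it pressed down there. Leave the other things on the worktop where they are.

Things in the scene. Friction and masses are not known exactly. Their poses are not given: they have to be found in the camera images.
- cap_grip (a point): Loose black bayonet cap, 60 g, standing on its foot. Point in its upright grip fin, on the axis, 10 below the fin's top, 24 above the disc's top face, 46 above the foot. z up; x along the fin. Fin: 46 long (x), 14 thick (y, the width to grip), 34 high, white line along its top. Under it a disc 54 in diameter, 6 thick. Same after a half turn.
- cap_foot (a point): Centre of the underside of the same cap: the foot of its plug, 30 in diameter, which reaches 16 below the disc. At the foot two aluminium lugs stick out along +x and -x, under the fin's ends: 41 from tip to tip, 8 wide, 6 high. Axes as cap_grip.
- torch_mouth (a point): Centre of the torch's mouth, level with its rim, 165 above the worktop. Orange barrel 60 in diameter, upright in a green holder; it cannot move. z up; x runs through the two opposite slots (white marks on the grey collar, 74 in diameter, 7 below the rim). Mouth 34 in diameter; slots about 13 wide, 46 across from end to end. With the disc on the rim, cap_grip lies 30 above this point.
- half_mark (a point): Same point as torch_mouth, x axis along the red marks, 45 deg clockwise (from above) from the slots: at the test position the cap's x lies along it, either way round. The lugs turn under an inner flange 6 thick; they cannot turn anticlockwise from the slots.
- lock_mark (a point): Same point as torch_mouth, x axis along the black marks, 90 deg clockwise (from above) from the slots, where the lugs stop, locked. The click comes at about 86 deg.
- contact (a joint): Travel (m, down positive) of the brass spring contact in the mouth; 0 at rest, its top 8 mm below the rim. The plug meets it with the disc 8 mm above the rim; it pushes up with 2 N there and 10 N with the disc on the rim (travel 0.008). Let go under the flange, the cap rises 4 mm (travel 0.004).
- bowl: Glass bowl of coin cells, 136 in diameter, 45 high, origin under its centre. Leave alone.
- bulb: White spiral energy-saving bulb standing in a ceramic lampholder, 72 in diameter, 135 high, origin under its centre. Leave alone.
- canister: Small aluminium canister, 54 in diameter, 75 high, origin under its centre. Leave alone.
- mug: Blue mug, 80 in diameter, 90 high, handle at its +y, origin under its centre. Leave alone.
- screwdriver: Red-handled screwdriver lying along its x, 180 long. Leave alone.
- carton: Cardboard carton 70 x 110 x 40 high, origin under its centre. Leave alone.
There are look-alikes about, which are no part of the job. Of the things shaped like the part that bears cap_grip, the black one is meant.

How it is judged (in metres and radians):
On the way:
1. the cap's lugs are down through the slots, below the flange (z of cap_grip in the frame of torch_mouth below 0.036 m and horizontal distance between cap_grip and torch_mouth below 0.007 m and angle between the x axis of cap_grip and the x axis of torch_mouth, either way round below 0.35 rad), for 0.05 s.
At the end, for the whole second after the job is handed in: The cap is in the torch, upright, its disc pressed to within 2 mm of the rim and centred to 6 mm, its x axis within 0.22 rad (12.6 deg) of the red marks, and the fingers still grip it (more than 2 N); no bystander has moved by more than 25 mm (z of cap_grip in the frame of torch_mouth below 0.032 m and horizontal distance between cap_grip and torch_mouth below 0.006 m and angle between the x axis of cap_grip and the x axis of half_mark, either way round below 0.22 rad and angle between cap_grip's own z axis and vertical below 0.12 rad and contact force between the fingers and cap above 2 N and distance of each of bowl, bulb, canister, mug, screwdriver, carton from where it was at the start of the episode below 0.025 m); the arm keeps its last pose, push and grip.
It fails at once if the cap is turned on into the lock (within 0.21 rad of the black marks) (z of cap_grip in the frame of torch_mouth below 0.036 m and horizontal distance between cap_grip and torch_mouth below 0.007 m and angle between the x axis of cap_grip and the x axis of lock_mark, either way round below 0.21 rad).
It fails at once if a bystander (bowl, bulb, canister, mug, screwdriver, carton) is shifted by more than 25 mm (distance of any of bowl, bulb, canister, mug, screwdriver, carton from where it was at the start of the episode above 0.025 m).
It also fails if it takes over 46 s, if anything falls off the work surface, if the arm or the gripper's body presses on something with over 40 N, if the wrist force passes 120 N, or if a joint passes its speed limit or range.

## Working session

There is one attempt and no reset: what is moved stays moved. The work goes in short steps, Python scripts to look and compute and a tool call to move; the robot and the scene stay as the last step left them, time stands still between calls to the robot, and variables do not carry over. Pictures are saved under pics/ and viewed, at most 10 in all, crops included, and the job is handed in when it is done.

Besides the shell and the picture viewer there is one more tool, called after "Emit:" as a command line: name --argument value ..., lists and objects as JSON in quotes. move_arm: Moves the arm, as the interface text tells. Shifts and turns lie within -1 to 1; 1 stands for 0.06 m of shift or 1.5 rad of turn. Its arguments: {"type":"object","properties":{"offset":{"type":"array"},"twist":{"type":"array"},"fingers":{"type":"number"},"newtons":{"type":"number"}},"required":["offset","twist"]}

```bash
mkdir -p pics; cat > h.py <<'E'
import numpy as np, cv2
from plant import readout, viewer, job
def snap(n,f):
    c=viewer.get_calibration(n); p,d=viewer.snapshot(n)
    np.savez(f'{f}.npz',p=p,d=d,K=c['intrinsics'],T=c['cam_to_world'])
    cv2.imwrite(f'pics/{f}.png',p[:,:,::-1]); return p,d,c
def cloud(f):
    z=np.load(f'{f}.npz'); p,d,K,T=z['p'],z['d'].astype(float),z['K'],z['T']
    v,u=np.mgrid[:d.shape[0],:d.shape[1]]
    a=(u-K[0,2])/K[0,0]; b=(v-K[1,2])/K[1,1]
    if 'wrist' in f:
        r=np.hypot(a,b); s=np.where(r>1e-9,np.tan(np.minimum(r,1.5))/np.maximum(r,1e-9),1); a=a*s;b=b*s
    P=np.stack([a*d,-b*d,-d,np.ones_like(d)],-1)@T.T
    return p,d,P[...,:3]
E
python3 - <<'E'
from h import *
a=snap('top','top1'); b=snap('scene','scene1')
cv2.imwrite('pics/both.png',cv2.resize(np.hstack([a[0],b[0]])[:,:,::-1],(800,300)))
print(a[2],b[2]); o=readout.get_obs(); print(o)
E
```

```text
{'intrinsics': array([[367.69643306,   0.        , 255.00404665],
       [  0.        , 367.69643306, 199.02066083],
       [  0.        ,   0.        ,   1.        ]]), 'cam_to_world': array([[ 2.86350360e-02,  9.93143538e-01, -1.13339969e-01,
         3.99621311e+02],
       [-9.99417763e-01,  3.05498514e-02,  1.51934392e-02,
         2.87602313e+00],
       [ 1.85517851e-02,  1.12838914e-01,  9.93440089e-01,
         1.22567561e+03],
       [ 0.00000000e+00,  0.00000000e+00,  0.00000000e+00,
         1.00000000e+00]])} {'intrinsics': array([[426.92292314,   0.        , 253.78254719],
       [  0.        , 426.92292314, 196.42806127],
       [  0.        ,   0.        ,   1.        ]]), 'cam_to_world': array([[ 6.57305568e-01, -6.10625394e-01,  4.41685429e-01,
         1.07426993e+03],
       [ 7.53531421e-01,  5.41712268e-01, -3.72475794e-01,
        -4.74046257e+02],
       [-1.18232367e-02,  5.77654262e-01,  8.16195911e-01,
         1.16126118e+03],
       [ 0.00000000e+00,  0.00000000e+00,  0.00000000e+00,
         1.00000000e+00]])}
{'clock': 0.1, 'joints': array([-1.22483101e+00,  1.16437725e-01,  1.44217687e+00,  1.91107540e-05,
        1.58399091e+00, -3.78112634e-02]), 'dq': array([-2.75972565e-07, -1.16413700e-03, -3.03332173e-03, -7.80818768e-04,
       -2.34027437e-04,  5.34809162e-04]), 'tau': array([ 2.01487812e-03, -7.22892237e+01, -6.23863721e+01,  7.82032893e-02,
        2.28329102e-02, -7.44930935e-05]), 'tool_pos': array([ 252.67276438, -625.75323775,  231.99260033]), 'ee_rot': array([-3.08294599e+00, -5.98951081e-01,  2.14435672e-04]), 'contact_force': array([-0.103342  ,  0.48595686, -0.05198113]), 'ft_torque': array([-0.00130513, -0.02082587,  0.00698404]), 'grasp_force': 0.0, 'grip_width': 1.0000253719283854}
```

View pics/top1.png

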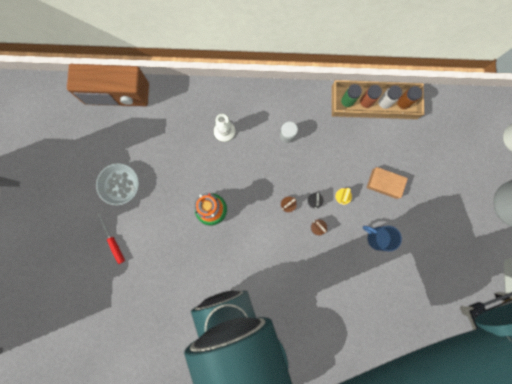

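View pics/scene1.png

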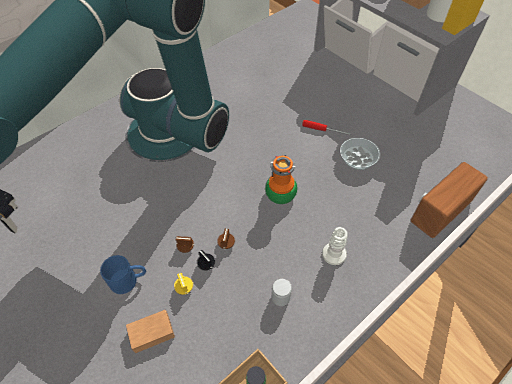

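The top view shows four cap-shaped things: brown (289,204), black (316,200), brown (319,227) and yellow (344,196). The black one at (316,200) fits the description. In the scene view it is at (206,260), and the torch is at top (209,208) and scene (282,175). Next I'll confirm it in a crop and measure.

```bash
python3 - <<'E'
from h import *
p,d,P=cloud('top1'); q,e,Q=cloud('scene1')
r=lambda i:cv2.resize(i,(400,300),interpolation=cv2.INTER_CUBIC)
im=np.vstack([np.hstack([r(p[180:240,276:356]),r(p[178:238,170:250])]),np.hstack([r(q[225:285,160:240]),r(q[145:205,242:322])])])
cv2.imwrite('pics/crop1.png',im[:,:,::-1])
for n,(I,C,b) in {'top':(p,P,(185,215,303,330)),'sc':(q,Q,(240,275,192,220))}.items():
    I=I[b[0]:b[1],b[2]:b[3]].astype(int);C=C[b[0]:b[1],b[2]:b[3]]
    # disc top z ~22
    m=(C[...,2]>12)&(C[...,2]<70)
    for lo,hi in((12,30),(44,70)):
        k=(C[...,2]>lo)&(C[...,2]<hi)&(I.max(-1)<(90 if lo<20 else 300)); X=C[k]; print(n,lo,k.sum(),X.mean(0).round(1))
        if lo>20:
            w,v=np.linalg.eigh(np.cov(X[:,:2].T)); print('axis',np.degrees(np.arctan2(v[1,1],v[0,1])),w)
for n,C,b in(('top',P,(185,230,190,230)),('sc',Q,(145,205,262,302))):
    C=C[b[0]:b[1],b[2]:b[3]].reshape(-1,3)
    for lo,hi in((161,170),(153,161)):
        X=C[(C[:,2]>lo)&(C[:,2]<hi)]; print(n,lo,len(X),X.mean(0).round(1),((X.max(0)+X.min(0))/2).round(1))
E
```

```text
top 12 97 [ 541.1 -211.6   22.6]
top 44 66 [ 537.4 -214.6   55.3]
axis 179.9644011804421 [ 16.41106833 171.28869998]
sc 12 145 [ 542.7 -218.1   22.7]
sc 44 87 [ 541.7 -217.    55.1]
axis -179.28771355961914 [ 18.62787171 198.69994267]
top 161 204 [497.1 126.5 164.7] [495.  128.7 164.8]
top 153 237 [496.2 125.1 157.6] [496.9 125.9 157. ]
sc 161 180 [500.1 125.7 165.3] [500.7 124.1 165.5]
sc 153 171 [505.5 119.9 157.9] [499.  125.9 157. ]
```

View pics/crop1.png

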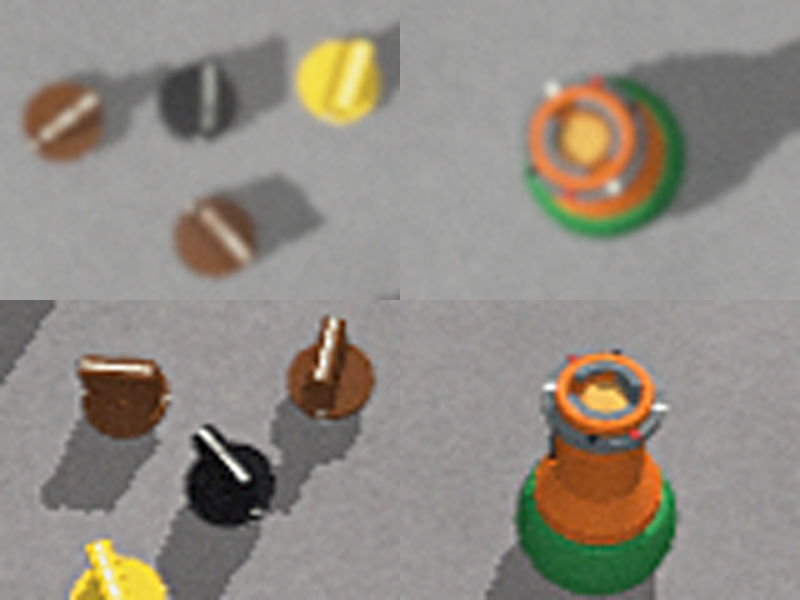

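The crop confirms it: the black cap with the white line is centred near top (316,200). Its fin lies along world x, at about (541,-216). The torch is at about (499,125.5), with its slots at about +32° and the red marks at about -14°. I'll now go above the cap.

```bash
cat >> h.py <<'E'
from scipy.spatial.transform import Rotation as Ro
def plan(x,y,z,th):
    "turn first (about tool z, tool held vertical), then shift: prints units"
    o=readout.get_obs(); R=Ro.from_rotvec(o['ee_rot']); a=np.radians(th)
    G=Ro.from_matrix(np.array([[np.cos(a),np.sin(a),0],[np.sin(a),-np.cos(a),0],[0,0,-1]]))
    tw=(R.inv()*G).as_rotvec(); off=np.array([x,y,z])-o['tool_pos']
    print('twist',(tw/1.5).round(4),'offset after',(G.inv().apply(off)/60).round(3),'before',(R.inv().apply(off)/60).round(3),'pos',o['tool_pos'].round(1),'t',o['clock'],'F',o['contact_force'].round(1),'M',o['ft_torque'].round(2),'g',o['grasp_force'],o['grip_width'])
E
python3 -c "
from h import *
plan(541,-216,150,0)"
```

```text
twist [-7.000e-04  1.000e-04  2.559e-01] offset after [ 4.805 -6.829  1.367] before [ 7.013 -4.532  1.372] pos [ 252.7 -625.8  232. ] t 0.1 F [-0.1  0.5 -0.1] M [-0.   -0.02  0.01] g 0.0 1.0000253719283854
```

Emit:
move_arm --offset '[[0,0,0],[0,0,0],[0,0,0],[0.48,-0.68,0.13],[0.48,-0.68,0.13],[0.48,-0.68,0.13],[0.48,-0.68,0.13],[0.48,-0.68,0.13],[0.48,-0.68,0.13],[0.48,-0.68,0.13]]' --twist '[[0,0,0.09],[0,0,0.09],[0,0,0.076],[0,0,0],[0,0,0],[0,0,0],[0,0,0],[0,0,0],[0,0,0],[0,0,0]]' --fingers 0.1 --newtons 40

```text
clock: 1.35
tool_pos: [455.0, -338.8, 177.6]
ee_rot: [-3.141, 0.001, 0.0]
contact_force: [1.0, -1.1, 0.4]
grip_width: 0.448
grasp_force: 0.0
```

Emit:
move_arm --offset '[[0.48,-0.68,0.13],[0.48,-0.68,0.13],[0.48,-0.68,0.13],[0,0,0],[0,0,0],[0,0,0]]' --twist '[[0,0,0],[0,0,0],[0,0,0],[0,0,0],[0,0,0],[0,0,0]]'

```text
clock: 2.1
tool_pos: [540.4, -218.9, 154.8]
ee_rot: [3.141, -0.002, 0.0]
contact_force: [-0.2, 0.1, 0.2]
grip_width: 0.449
grasp_force: 0.0
```

```bash
python3 - <<'E'
from h import *
plan(541,-216,150,0)
snap('wrist','wrist1')
p,d,P=cloud('wrist1')
X=P.reshape(-1,3); I=p.reshape(-1,3).astype(int)
n=(np.hypot(X[:,0]-541,X[:,1]+216)<38)
k=n&(X[:,2]>46)&(X[:,2]<66); Y=X[k]; print(k.sum(),Y.mean(0),(Y.max(0)+Y.min(0))/2, cv2.minAreaRect(Y[:,:2].astype(np.float32)))
k=n&(X[:,2]>14)&(X[:,2]<30)&(I.max(1)<100); Y=X[k]; print(k.sum(),Y.mean(0),cv2.minEnclosingCircle(Y[:,:2].astype(np.float32)))
E
```

```text
twist [ 0.0002 -0.0001 -0.0009] offset after [ 0.011 -0.049  0.081] before [ 0.011 -0.049  0.081] pos [ 540.4 -218.9  154.8] t 2.1 F [-0.2  0.1  0.2] M [ 0.03  0.07 -0.01] g 0.0 0.4489072809028896
801 [ 540.1265898  -215.40100399   56.18251109] [ 538.45769886 -215.19156557   52.47210687] ((538.45556640625, -215.1762237548828), (46.20174789428711, 13.640247344970703), 0.05153016373515129)
1391 [ 541.04364627 -216.17122168   22.5414028 ] ((539.124267578125, -215.52938842773438), 26.734277725219727)
```

View pics/wrist1.png

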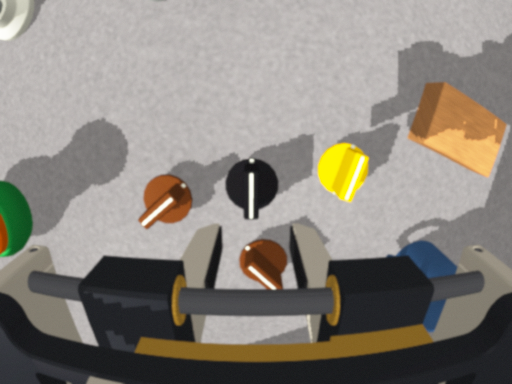

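The black cap is at wrist pixel (252,185), with its fin pointing up the picture. Measured centre is (538.7,-215.3), angle 0°. I'll descend and grip it.

Emit:
move_arm --offset '[[-0.028,-0.06,0.4],[0,0,0.5],[0,0,0.5],[0,0,0.3],[0,0,0.19],[0,0,0],[0,0,0]]' --twist '[[0,0,0],[0,0,0],[0,0,0],[0,0,0],[0,0,0],[0,0,0],[0,0,0]]'

```text
clock: 3.02
tool_pos: [539.6, -214.6, 42.2]
ee_rot: [3.141, -0.0, 0.002]
contact_force: [0.6, 0.0, 0.3]
grip_width: 0.448
grasp_force: 0.0
```

Emit:
move_arm --offset '[[0,0,0],[0,0,0],[0,0,0],[0,0,0],[0,0,0],[0,0,0]]' --twist '[[0,0,0],[0,0,0],[0,0,0],[0,0,0],[0,0,0],[0,0,0]]' --fingers 1 --newtons 40

```text
clock: 3.78
tool_pos: [539.2, -214.4, 41.3]
ee_rot: [3.142, -0.0, 0.0]
contact_force: [-0.7, -0.1, 1.9]
grip_width: 0.147
grasp_force: 40.0
```

```bash
python3 -c "
from h import *
plan(538.7,-215.3,41,0)"
```

```text
twist [ 0.     -0.0001 -0.0001] offset after [-0.009  0.015  0.006] before [-0.009  0.015  0.006] pos [ 539.2 -214.4   41.3] t 3.775 F [-0.7 -0.1  1.9] M [ 0.12  0.08 -0.01] g 39.99955594539642 0.14711582889221242
```

Emit:
move_arm --offset '[[0,0,-0.4],[0,0,-0.7],[0,0,-0.8],[0,0,-0.8],[-0.1,-0.3,-0.6],[-0.2,-0.6,-0.5],[-0.3,-0.8,0],[-0.3,-0.8,0],[-0.3,-0.8,0],[-0.3,-0.8,0]]' --twist '[[0,0,0],[0,0,0],[0,0,0],[0,0,0],[0,0,0],[0,0,0],[0,0,0],[0,0,0],[0,0,0],[0,0,0]]'

```text
clock: 5.03
tool_pos: [448.3, 33.0, 269.1]
ee_rot: [-3.142, 0.001, -0.0]
contact_force: [0.8, 0.8, -0.3]
grip_width: 0.151
grasp_force: 40.0
```

Emit:
move_arm --offset '[[-0.3,-0.8,0],[0,-0.5,0],[0,-0.26,0],[0,0,0],[0,0,0],[0,0,0]]' --twist '[[0,0,0],[0,0,0],[0,0,0],[0,0,0],[0,0,0],[0,0,0]]'

```text
clock: 5.78
tool_pos: [431.4, 124.4, 269.2]
ee_rot: [3.141, -0.002, -0.0]
contact_force: [-0.3, -0.2, -1.4]
grip_width: 0.149
grasp_force: 40.0
```

```bash
python3 - <<'E'
from h import *
plan(499,125.5,255,32)
snap('wrist','wrist2')
p,d,P=cloud('wrist2')
X=P.reshape(-1,3); I=p.reshape(-1,3).astype(int)
n=(np.hypot(X[:,0]-499,X[:,1]-125.5)<42)
for lo,hi in((162,169),(154.5,161)):
  k=n&(X[:,2]>lo)&(X[:,2]<hi); Y=X[k]; print(k.sum(),Y.mean(0).round(1),cv2.minEnclosingCircle(Y[:,:2].astype(np.float32)))
E
```

```text
twist [ 1.000e-04  1.000e-04 -3.734e-01] offset after [0.965 0.581 0.237] before [ 1.126 -0.02   0.237] pos [431.4 124.4 269.2] t 5.775 F [-0.3 -0.2 -1.4] M [0.03 0.02 0.05] g 39.99817192554474 0.14851776167345132
2235 [497.9 127.1 165.4] ((497.6722717285156, 126.93868255615234), 29.9771785736084)
2459 [498.1 126.8 158.2] ((497.47381591796875, 127.0743408203125), 37.16412353515625)
```

View pics/wrist2.png

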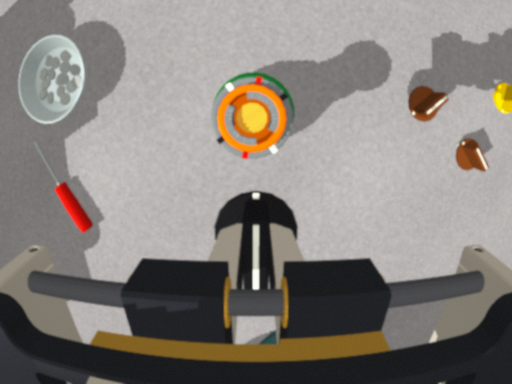

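The torch mouth is clear at (252,117), with white marks at (229,87) and (274,149) and red marks at (259,80) and (245,155). I'll work out the mark angles and the cap's pose in the hand.

```bash
python3 - <<'E'
from h import *
p,d,P=cloud('wrist2')
X=P.reshape(-1,3); I=p.reshape(-1,3).astype(int)
q=X[:,:2]-[497.6,127.0]; r=np.hypot(*q.T); n=(X[:,2]>153)&(X[:,2]<163)&(r>30.5)&(r<40)
mx=I.max(1);mn=I.min(1)
for nm,k in dict(white=mn>180,red=(I[:,0]>150)&(I[:,1]<60),black=mx<50).items():
    Y=q[n&k]; z=(Y[:,0]+1j*Y[:,1])
    print(nm,len(Y),np.degrees(np.angle((z**2/abs(z)**2).mean()))/2,[(z[s].mean().round(1),s.sum()) for s in(z.real>0,z.real<=0) if s.any()])
k=(np.hypot(X[:,0]-431.4,X[:,1]-124.4)<40)
for lo,hi in((278,290),(246,256)):
    m=k&(X[:,2]>lo)&(X[:,2]<hi);Y=X[m]
    if len(Y)>9: print(lo,len(Y),Y.mean(0),cv2.minAreaRect(Y[:,:2].astype(np.float32)),cv2.minEnclosingCircle(Y[:,:2].astype(np.float32)))
E
```

```text
white 109 34.8727413974929 [(np.complex128(27.8+19.3j), np.int64(53)), (np.complex128(-27.4-17.3j), np.int64(56))]
red 48 -10.380486115241801 [(np.complex128(32.6-5.9j), np.int64(27)), (np.complex128(-33.2+6.2j), np.int64(21))]
black 24 -55.43781237173766 [(np.complex128(19.1-27.8j), np.int64(18)), (np.complex128(-19.6+28j), np.int64(6))]
278 2583 [436.11789007 123.49087931 284.18992117] ((432.6550598144531, 122.34693908691406), (40.69562911987305, 40.53928756713867), 40.977725982666016) ((432.90216064453125, 123.66722106933594), 23.20122718811035)
246 1698 [445.36964505 123.48595405 250.27603356] ((441.80096435546875, 123.30270385742188), (52.68678283691406, 31.833656311035156), 89.77750396728516) ((431.5596008300781, 123.4027099609375), 26.704368591308594)
```

Emit:
move_arm --offset '[[0,0,0],[0,0,0],[0,0,0],[0,0,0],[0,0,0],[0,0,0]]' --twist '[[0,0,-0.1],[0,0,-0.1],[0,0,-0.1],[0,0,-0.103],[0,0,0],[0,0,0]]'

```text
clock: 6.58
tool_pos: [431.3, 125.0, 269.3]
ee_rot: [3.001, 0.929, 0.0]
contact_force: [-0.1, 0.6, 0.1]
grip_width: 0.147
grasp_force: 40.0
```

```bash
python3 -c "
from h import *
plan(497.4,128,220,34.6)"
```

```text
twist [ 0.     -0.     -0.0024] offset after [0.936 0.585 0.821] before [0.938 0.582 0.821] pos [431.3 125.  269.3] t 6.575 F [-0.1  0.6  0.1] M [-0.04  0.02 -0.04] g 39.99820053577423 0.14701705555373337
```

Emit:
move_arm --offset '[[0.3,0.19,0],[0.4,0.25,0.1],[0.236,0.145,0.2],[0,0,0.3],[0,0,0.22],[0,0,0],[0,0,0]]' --twist '[[0,0,-0.002],[0,0,0],[0,0,0],[0,0,0],[0,0,0],[0,0,0],[0,0,0]]'

```text
clock: 7.45
tool_pos: [497.2, 128.5, 220.7]
ee_rot: [2.998, 0.939, 0.001]
contact_force: [0.3, 1.0, -0.9]
grip_width: 0.148
grasp_force: 40.0
```

```bash
python3 - <<'E'
from h import *
plan(497.4,128,200,34.6)
snap('wrist','wrist3'); snap('scene','scene3'); a,b=np.load('wrist3.npz')['p'],np.load('scene3.npz')['p']
cv2.imwrite('pics/m3.png',np.hstack([cv2.resize(a[60:330,130:390],(400,400)),cv2.resize(b[110:210,230:330],(400,400),interpolation=cv2.INTER_CUBIC)])[:,:,::-1])
E
```

```text
twist [ 0.0002 -0.0006  0.0022] offset after [-0.002  0.008  0.345] before [-0.002  0.008  0.345] pos [497.2 128.5 220.7] t 7.45 F [ 0.3  1.  -0.9] M [-0.03 -0.    0.04] g 39.998164772987366 0.14838185582163038
```

View pics/m3.png

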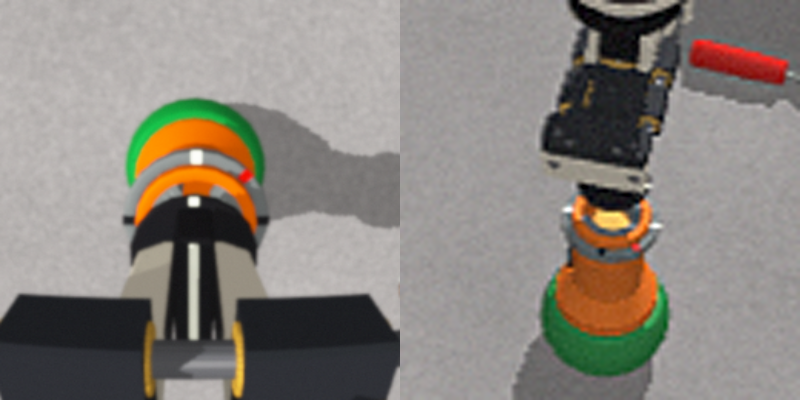

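The cap's white line (194,240) is in line with the white mark (196,157) and the slot, and the cap is centred over the mouth. I'll descend gently.

Emit:
move_arm --offset '[[0,0.008,0.1],[0,0,0.1],[0,0,0.08],[0,0,0.05],[0,0,0],[0,0,0]]' --twist '[[0,0,0],[0,0,0],[0,0,0],[0,0,0],[0,0,0],[0,0,0]]'

```text
clock: 8.3
tool_pos: [497.7, 128.1, 200.4]
ee_rot: [-2.998, -0.939, -0.0]
contact_force: [0.2, 0.7, -1.3]
grip_width: 0.149
grasp_force: 40.0
```

Emit:
move_arm --offset '[[0,0,0.05],[0,0,0.05],[0,0,0.04],[0,0,0.02],[0,0,0.01],[0,0,0],[0,0,0],[0,0,0]]' --twist '[[0,0,0],[0,0,0],[0,0,0],[0,0,0],[0,0,0],[0,0,0],[0,0,0],[0,0,0]]'

```text
clock: 9.3
tool_pos: [497.9, 128.1, 190.9]
ee_rot: [2.998, 0.939, 0.002]
contact_force: [-2.2, -0.7, 9.1]
grip_width: 0.147
grasp_force: 40.0
```

```bash
python3 -c "
from h import *
plan(497.4,128,189.5,34.6)"
```

```text
twist [ 0.0003 -0.0007  0.0023] offset after [-0.007 -0.003  0.023] before [-0.007 -0.003  0.023] pos [497.9 128.1 190.9] t 9.3 F [-2.2 -0.7  9.1] M [-0.05  0.31  0.  ] g 40.0011420249939 0.14716943775976368
```

Emit:
move_arm --offset '[[-0.005,0,0.015],[0,0,0.015],[0,0,0],[0,0,0]]' --twist '[[0,0,0],[0,0,0],[0,0,0],[0,0,0]]' --newtons 55

```text
clock: 9.8
tool_pos: [497.9, 128.1, 190.3]
ee_rot: [2.998, 0.939, 0.004]
contact_force: [-4.7, -0.3, 19.2]
grip_width: 0.149
grasp_force: 55.0
```

The disc is on the rim at 19 N. Now I'll turn clockwise.

Emit:
move_arm --offset '[[0,0,0],[0,0,0],[0,0,0],[0,0,0],[0,0,0],[0,0,0],[0,0,0]]' --twist '[[0,0,0.05],[0,0,0.06],[0,0,0.06],[0,0,0.06],[0,0,0.06],[0,0,0],[0,0,0]]'

```text
clock: 10.68
tool_pos: [498.2, 127.9, 190.3]
ee_rot: [-3.13, -0.27, -0.005]
contact_force: [-1.9, -1.4, 17.5]
grip_width: 0.148
grasp_force: 55.0
```

```bash
python3 -c "
from h import *
plan(497.4,128,190,-10.4)"
```

```text
twist [-0.0003 -0.0022  0.2357] offset after [-0.013  0.     0.005] before [-0.012 -0.004  0.005] pos [498.2 127.9 190.3] t 10.675 F [-1.9 -1.4 17.5] M [-0.24  0.36 -0.11] g 55.00868260860443 0.14783661358263187
```

Emit:
move_arm --offset '[[0,0,0],[0,0,0],[0,0,0],[0,0,0],[0,0,0],[0,0,0],[0,0,0]]' --twist '[[0,0,0.06],[0,0,0.06],[0,0,0.06],[0,0,0.055],[0,0,0],[0,0,0],[0,0,0]]'

```text
clock: 11.55
tool_pos: [498.2, 127.9, 190.3]
ee_rot: [-3.128, 0.283, -0.005]
contact_force: [-0.7, -0.8, 17.3]
grip_width: 0.148
grasp_force: 55.0
```

```bash
python3 - <<'E'
from h import *
plan(497.4,128,190,-10.4)
snap('wrist','wrist4'); snap('scene','scene4'); a,b=np.load('wrist4.npz')['p'],np.load('scene4.npz')['p']
cv2.imwrite('pics/m4.png',np.hstack([cv2.resize(a[60:330,130:390],(400,400)),cv2.resize(b[110:210,230:330],(400,400),interpolation=cv2.INTER_CUBIC)])[:,:,::-1])
p,d,P=cloud('wrist4'); X=P.reshape(-1,3); I=p.reshape(-1,3).astype(int); q=X[:,:2]-[497.6,127]
k=(X[:,2]>195)&(X[:,2]<211)&(np.hypot(*q.T)<28)&(I.min(1)>180); Y=X[k]; print(k.sum(),Y.mean(0))
if k.sum()>5: print(cv2.fitLine(Y[:,:2].astype(np.float32),cv2.DIST_HUBER,0,.01,.01).ravel())
k=(X[:,2]>166)&(X[:,2]<178)&(np.hypot(*q.T)<34); Y=X[k]; print(k.sum(),np.median(Y[:,2]),cv2.minEnclosingCircle(Y[:,:2].astype(np.float32)))
E
```

```text
twist [-0.0007 -0.0022  0.0007] offset after [-0.013  0.     0.006] before [-0.014  0.     0.006] pos [498.2 127.9 190.3] t 11.55 F [-0.7 -0.8 17.3] M [-0.23  0.36 -0.09] g 55.008509159088135 0.14834104204533294
304 [497.81280695 126.80181534 206.01064829]
[ 9.8113233e-01 -1.9333743e-01  4.9860742e+02  1.2669645e+02]
1829 171.4437887180998 ((499.3622131347656, 127.05522918701172), 28.858182907104492)
```

View pics/m4.png

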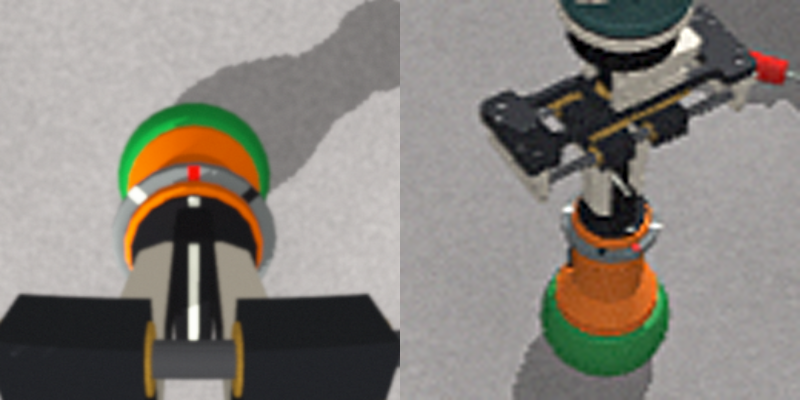

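The cap's white line (194,260) points at the red mark (194,173). It measures -11.1° against the marks' -10.4°, with the disc top 171.4 mm up (171 expected on the rim). I'm holding it at 17 N, so I'll hand it in.

```bash
python3 -c "
from h import *
print(job.close_job())"
```

```text
the job is handed in; nothing more can be done
None
```

I handed the job in with the black cap pressed on the torch's rim, its white line within about 1° of the red marks and still gripped (17 N push, 55 N grip); no verdict came back from the judging.

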